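# Complete a basin fitting kit and slide it into the dispatch bay

## Task

Complete the kit in the grey tray to match the layout printed on its floor: lay the L-shaped pipe bend flat inside its L outline and stand the basin waste on its flange inside its circle, setting both down rather than dropping them; the small carton is already in its rectangle and must stay there. Also slide the tray along the bench, without lifting it, so that it sits squarely inside the black taped rectangle on the bench, in whichever order suits you. Leave the straight pipe, tape roll, jar and wrench where they are.

Things in the scene. Friction and masses are not known exactly. Their poses are not given: they have to be found in the camera images.
- tray: Loose grey tray, 200 (x) x 300 (y) x 45 mm high, about 0.6 kg, walls 9 mm thick, 6 mm floor with paper and three black outlines. Origin: centre of its underside. Slides when pushed or dragged by a wall pinched from above; inside its -y wall (mid-thickness at local y -145.5 mm), at local x 20 to 60 mm, 60 mm of floor is free for a finger. To be slid to -y, its x axis along the bay's.
- bay: Flat rectangle of 8 mm black tape stuck on the bench, inside 230 (x) x 330 (y) mm, so 15 mm of bench shows on each side of a centred tray. Origin at its centre at bench level, x and y along its sides. It does not move. At the start the tray overlaps it partly.
- mark_corner (a point): On the tray's floor (6 mm above the tray's underside), at tray-local x -35, y +95 mm: where the corner of the pipe bend goes. Axes as the tray's. The L outline is 7 mm larger than the bend on every side.
- mark_long (a point): On the tray's floor at tray-local x -35, y -15 mm: where the end of the bend's long leg goes (below it), so the long leg points to the tray's -y.
- mark_short (a point): On the tray's floor at tray-local x +35, y +95 mm: where the end of the bend's short leg goes, so the short leg points to the tray's +x.
- mark_waste (a point): On the tray's floor at tray-local x -30, y -80 mm: centre of the drawn circle (diameter 80 mm) for the basin waste.
- mark_carton (a point): On the tray's floor at tray-local x +53, y -30 mm: centre of the drawn rectangle (62 x 106 mm) in which the carton already sits.
- bend_grip (a point): Loose chromed L-shaped pipe bend lying flat, about 0.3 kg: two 32 mm pipe legs at a right angle, 40 mm nuts at both ends, upright 40 mm round hub at the corner; all axes 20 mm above what it lies on. This point is on the long leg's axis, 55 mm from the corner: bare pipe to grip across. x axis along the long leg away from the corner, y along the short leg, z up.
- bend_corner (a point): Corner of the pipe bend, where the two leg axes meet, 20 mm above its underside.
- bend_long_end (a point): End of the bend's long leg, 110 mm from the corner, on the axis, 20 mm above its underside.
- bend_short_end (a point): End of the bend's short leg, 70 mm from the corner, on the axis, 20 mm above its underside.
- waste_center (a point): Loose chromed basin waste, about 0.25 kg, standing on its 66 mm round flange with its 40 mm diameter tail up, 70 mm high in all; the flange slopes up to the tail and ends 14 mm above the underside. This point is on its axis, 35 mm up; grip the tail 40 to 55 mm up. z up; turn about z does not matter.
- carton_center (a point): Loose small cardboard carton 46 x 90 (y) x 40 mm, about 0.18 kg, already in the tray. Point at its centre, 20 mm up. Stays put when the tray is slid smoothly.
- nipple_center (a point): Bystander: loose straight chromed pipe, 100 mm long, nuts 40 mm in diameter at both ends, lying among the parts. Point at its centre, 20 mm up; x along it.
- tape: Bystander: loose brown tape roll lying flat, 104 mm across, 48 mm high. Origin at the centre of its underside.
- jar: Bystander: loose jar, 72 mm across, 85 mm high. Origin at the centre of its underside.
- wrench: Bystander: loose steel wrench, 180 mm long, lying flat; x along it.
Mind the look-alikes: they are no part of the job. Leave any purple look-alike of the part that bears waste_center alone.

How it is judged (in metres and radians):
At the end, for the whole second after the job is handed in: Tray flat in the bay, centre within 20 mm along each axis, 0.15 rad; in it, the bend flat with each end within 16 mm of its mark, the waste upright within 13 mm of its circle's centre, the carton upright within 13 mm and 0.2 rad of its rectangle; all at rest (x of tray in the frame of bay between -0.02 and 0.02 m and y of tray in the frame of bay between -0.02 and 0.02 m and angle between the x axis of tray and the x axis of bay, either way round below 0.15 rad and height (world z) of tray below 0.006 m and angle between tray's own z axis and vertical below 0.05 rad and horizontal distance between bend_long_end and mark_long below 0.016 m and horizontal distance between bend_short_end and mark_short below 0.016 m and z of bend_grip in the frame of tray between 0.02 and 0.034 m and angle between each of bend_grip, waste_center, carton_center's own z axis and vertical below 0.12 rad and horizontal distance between waste_center and mark_waste below 0.013 m and z of waste_center in the frame of tray between 0.033 and 0.049 m and horizontal distance between carton_center and mark_carton below 0.013 m and angle between the y axis of carton_center and the y axis of tray, either way round below 0.2 rad and linear speed of each of tray, bend, waste below 0.02 m/s); the robot touches nothing.
It fails at once if the tray is lifted off the bench instead of slid (height (world z) of tray above 0.03 m).
It fails at once if the pipe bend is dropped or rammed into the tray (over 80 N) (contact force between bend and tray above 80 N).
It fails at once if the basin waste is dropped or rammed into the tray (over 80 N) (contact force between waste and tray above 80 N).
It fails at once if the straight pipe, tape roll, jar or wrench is pushed out of its place (over 40 mm) (distance of any of nipple_center, tape, jar, wrench from where it was at the start of the episode above 0.04 m).
It also fails if it takes over 72 s, if anything falls off the work surface, if the arm or the gripper's body presses on something with over 40 N, if the wrist force passes 120 N, or if a joint passes its speed limit or range.

## Robot

A 6-joint arm with a two-finger parallel gripper is mounted at the origin on the work surface. World frame = base frame: x ahead of the robot, y to its left, z up, the work surface at z = 0. Lengths are in mm, angles in rad, forces in N, time in s.
With the tool pointing down it reaches from about 275 to 750 mm from the base axis. Payload 10.2 kg.
Tool frame: the origin (TCP) lies at the very end of the fingers, on their centre line; the grasp point (between the pads) lies 19 mm behind it (ctrl.hold_point_z is the distance from the TCP to the grasp point, in mm); z points along the fingers, y is the direction in which the jaws open and shut (so a half turn about z gives the same grasp; the last joint's range is limited). The gripper opens to 85 mm and grips with 20 to 120 N. Pads are 22 mm wide; open, the fingers measure 114 mm over their backs; the gripper's body (76 mm by 85 mm) begins 54 mm behind the grasp point. The pads swing forward as they close: fully open they stand 13 mm farther back than shut.
Start: joints at [-1.482, 0.313, 1.498, -0, 1.331, -0.223], TCP at [161.043, -499.696, 231.294] pointing down, gripper open.
Joint ranges: [-2.94, 2.94], [-0.97, 2.17], [0.19, 2.56], [-1.23, 4.37], [0.02, 3.11], [-2.88, 2.88]. Speed limits (rad/s): [2.39, 2.39, 3.01, 3.14, 3.14, 3.14].

## Interface

Orientations are given as a unit quaternion [w, x, y, z].
In Python, from rig import readout, cams, workorder, spotter, ctrl gives the robot as it stands.
- The arm moves only by the tool step_arm, never from a script. Its argument "plan" is text: rows parted by semicolons, each of 5 numbers parted by spaces: the shift along the tool's x, y, z in cm, then the turn about the tool's z in degrees, then the opening in per cent of the stroke, from 0 (shut) to 100 (fully open). In form: x y z twist gripper; .... A call has 1 to 10 rows; each row is the pose to reach, as a shift and turn from the pose commanded when the call began, along the tool's axes at that moment; what a row does not reach only later rows make up. A row lasts 1/10 s, in which the tool goes at most 50 mm and 8.59 degrees, less where a joint would pass 70% of its speed; a pose out of reach is approached as far as the arm can. A call with a gripper value outside its range is refused whole. The fingers move at their own pace and stop on an object; "grip_force" is the grip in N (left out, the last holds). Time passes only in rows, so rows that repeat a pose let the fingers close. It gives the time, the measured TCP pose, the force and the opening at its end, in the units of the state.
- readout.sense(): the state, without advancing time (a new reading comes with each control period).
- cams.capture(name): name is "scene" or "top"; returns (picture, depth): 420x560x3 uint8, red, green, blue; 420x560 float32, mm along the optical axis (not along the pixel's ray), 0 where there is no reading.
- cams.camera_info(name): a dict with "vfov" (degrees; the focal length in pixels is half the picture's height over the tangent of half this angle, whatever the lens; pixels are square), "cx", "cy" (the principal point, pixels), "k1" (the pictures are not rectified: a ray, as slopes to the right and down, at radius r is drawn at 1 + k1 r^2 times it, then the intrinsics apply), "rvec" (rotation vector, rad) and "tvec" (3), from world to camera coordinates, as OpenCV has them. Camera axes: x right, y down, z forward; pixel columns grow to the right and rows downward; lengths in mm; the calibration is good to about 2 mm. A picture is of the moment at which its call begins. camera_info takes no time and is no camera call.
- workorder.finish_job(): hands the job in, once; it reports no verdict.
Trained networks look in the newest picture that a camera, given by its name, has taken for a name from the list of things; names that differ only in an ending like _2 or _b are one class to them, and where a whole thing is asked for, a point or a joint stands for the part that bears it (a point fixed in the world has none). Each returns a list of dicts, best first, with "conf" (0 to 1); they miss things now and then, are a little off and sometimes report something else, mostly with a low value. They report only what shows in the picture. A call takes as long as a camera call. They do not tell look-alikes from the thing itself.
- spotter.regions_of(camera, target): "pixels" (420x560 bool, what is visible of it) and "extent" ([centre column, centre row, width, height] in pixels, round what is visible of it).
The state is a dict: "time_s": time; "joints": joint angles; "dq": joint speeds; "tau": joint torques, N m; "eef_pos": TCP position; "ee_rot": TCP orientation; "force": force on the tool from outside, world axes, zero at the start; "wrist_torque": the same for the moment, N m; "grip_width": opening from 0.0 (shut) to 1.0 (fully open).
Only numpy, scipy, OpenCV 4.12 (cv2) and the standard library are available. Lean on these libraries where they do the work, as an engineer would, in place of code of your own. Each camera call takes 0.05 s, during which the arm holds its last target. There are 200 camera calls.

## Working session

There is one attempt and no reset: what is moved stays moved. The work goes in short steps, Python scripts to look and compute and a tool call to move; the robot and the scene stay as the last step left them, time stands still between calls to the robot, and variables do not carry over. Pictures are saved under pics/ and viewed, about 8 in all and at most 12, crops included, and the job is handed in when it is done.

Besides the shell and the picture viewer there is one more tool, called after ">>>" by a JSON object that holds its "method" and its "body". step_arm: Moves the arm, as the interface text tells. Its arguments: {"type":"object","properties":{"plan":{"type":"string"},"grip_force":{"type":"number"}},"required":["plan"]}

```bash
mkdir -p pics
cat > h.py <<'E'
import numpy as np, cv2
from rig import readout, cams, workorder, spotter, ctrl
def cam(n):
    i=cams.camera_info(n); f=210/np.tan(np.radians(i["vfov"])/2)
    R=cv2.Rodrigues(np.array(i["rvec"],float))[0]; t=np.array(i["tvec"],float).ravel()
    K=np.array([[f,0,i["cx"]],[0,f,i["cy"]],[0,0,1.]]); d=np.array([i["k1"],0,0,0.])
    return K,d,R,t
def rays(n,uv):
    K,d,R,t=cam(n); p=cv2.undistortPoints(np.array(uv,float).reshape(-1,1,2),K,d).reshape(-1,2)
    return np.c_[p,np.ones(len(p))],R,t
def at_z(n,uv,z):
    r,R,t=rays(n,uv); C=-R.T@t; w=r@R
    return C+w*((z-C[2])/w[:,2])[:,None]
def from_depth(n,uv,dep):
    r,R,t=rays(n,uv); return (r*np.array(dep).reshape(-1,1)-t)@R
def cloud(n,D):
    v,u=np.mgrid[0:420,0:560]; P=from_depth(n,np.c_[u.ravel(),v.ravel()],D.ravel()).reshape(420,560,3)
    P[D==0]=np.nan; return P
def proj(n,P):
    K,d,R,t=cam(n); return cv2.projectPoints(np.array(P,float).reshape(-1,1,3),cv2.Rodrigues(R)[0],t,K,d)[0].reshape(-1,2)
E
python3 - <<'E'
from h import *
ims=[]
for n in("scene","top"):
    p,D=cams.capture(n); np.savez(f"/tmp/{n}.npz",p=p,D=D); ims.append(p)
    K,d,R,t=cam(n); print(n,K[0,0],d[0],(-R.T@t).round(),R.round(2).tolist())
    cv2.imwrite(f"pics/{n}0.png",p[:,:,::-1])
    P=cloud(n,D)
    for o in("tray","bend_grip","waste_center","carton_center","nipple_center","jar","tape","wrench"):
        for r in spotter.regions_of(n,o):
            m=r["pixels"]; q=P[m]; print(o,round(r["conf"],2),np.round(r["extent"]),np.nanmedian(q,0).round(),np.nanpercentile(q[:,2],95).round() if len(q) else None)
print(readout.sense())
E
```

```text
scene 448.666502550791 0.005914110093247146 [1178.  -65.  935.] [[0.01, 1.0, 0.01], [0.82, -0.0, -0.58], [-0.58, 0.01, -0.82]]
tray 0.57 [406. 209. 130.  93.] [506. 298.   9.] 46.0
bend_grip 0.98 [206. 239.  37.  58.] [ 630. -218.   34.] 41.0
bend_grip 0.19 [132. 202.  36.  37.] [ 508. -417.   33.] 40.0
bend_grip 0.16 [201. 167.  27.  30.] [ 416. -247.   30.] 72.0
waste_center 0.72 [201. 169.  26.  34.] [ 416. -248.   28.] 72.0
waste_center 0.64 [175. 146.  23.  35.] [ 330. -337.   30.] 72.0
carton_center 0.72 [411. 204. 139.  92.] [507. 296.   9.] 46.0
carton_center 0.7 [394. 219.  42.  27.] [572. 235.  46.] 49.0
carton_center 0.51 [208. 238.  47.  57.] [ 626. -219.   34.] 41.0
carton_center 0.17 [396. 146.  26.  39.] [303. 286.   8.] 11.0
nipple_center 0.83 [131. 201.  35.  32.] [ 509. -416.   33.] 40.0
jar 0.8 [331. 296.  33.  42.] [786.  63.  83.] 87.0
tape 0.95 [127. 264.  53.  49.] [ 693. -388.   42.] 50.0
tape 0.55 [207. 237.  39.  59.] [ 628. -218.   34.] 41.0
top 414.4411464969745 -0.026422993478731345 [ 433.  -33. 1310.] [[-0.02, -1.0, 0.01], [-1.0, 0.02, -0.1], [0.1, -0.01
[... 668 characters left out ...]

{'time_s': 0.9, 'joints': array([-1.48240807e+00,  3.12879332e-01,  1.49769769e+00, -1.03155991e-09,
        1.33101402e+00, -2.23389373e-01]), 'dq': array([ 7.21473572e-04, -7.84342181e-04,  2.51936150e-03,  7.96261237e-05,
       -6.87045336e-04,  7.47986986e-04]), 'tau': array([-9.68490494e-04, -4.12171805e+01, -2.59898365e+01, -2.79075493e-04,
        4.54096999e-04, -9.28235153e-06]), 'eef_pos': array([ 161.03826949, -499.69434788,  231.30562921]), 'ee_rot': array([ 8.08136360e-07,  9.87873925e-01,  1.55258197e-01, -5.51348227e-08]), 'force': array([ 0.20008951, -0.55624611,  0.19618871]), 'wrist_torque': array([-0.01077299, -0.03551343,  0.02701804]), 'grip_width': 0.9993005609673686}
```

Run:
```python
import cv2,numpy as np
a=cv2.imread("pics/scene0.png");b=cv2.imread("pics/top0.png")
c=cv2.resize(a[120:330,90:490],(800,420));cv2.imwrite("pics/v1.png",c)
d=cv2.resize(b[110:330,100:430],(800,533));cv2.imwrite("pics/v2.png",d)
```

```text
(no output)
```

View pics/v1.png

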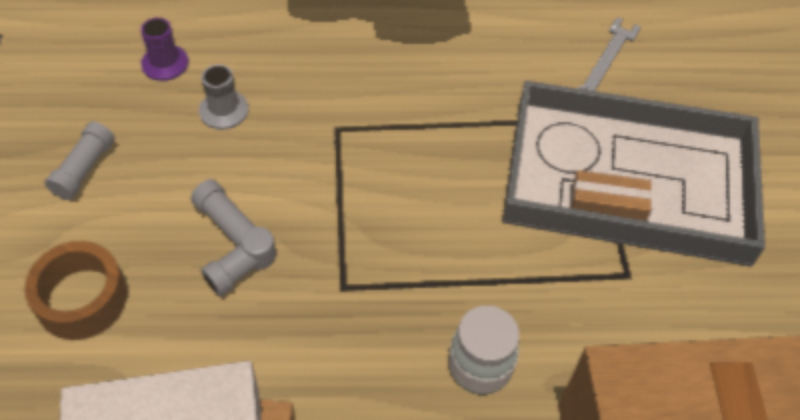

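View pics/v2.png

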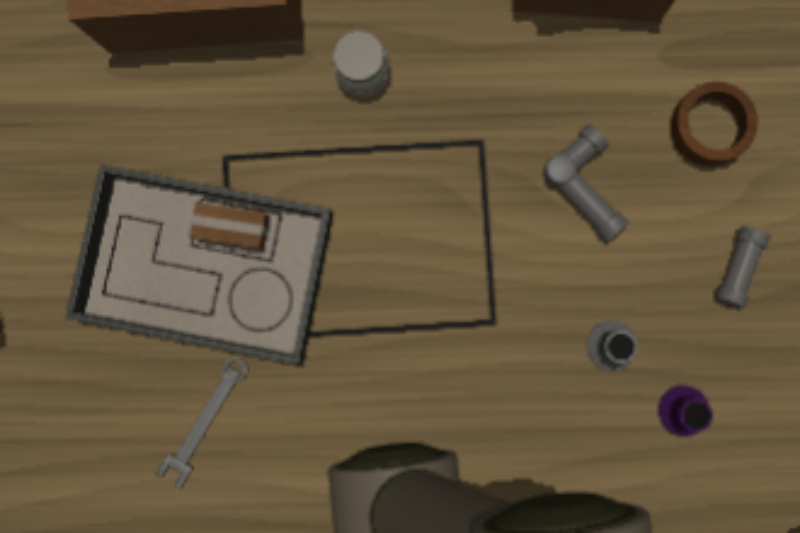

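The scene crop shows the tray with the carton inside at full-frame px (406,209), the partly covered bay, and the wrench behind the tray. In the same picture the candidates are:
- **Bend:** L-bend at (206,239). The straight pipe at (131,201) is a look-alike.
- **Waste:** grey waste at (201,169). The purple one at (170,146) is a look-alike.

I choose the grey waste and the L-shaped part.

```bash
cat > m.py <<'E'
from h import *
from scipy.optimize import least_squares
def crop(P,c,r,z0,z1):
    q=P.reshape(-1,3); q=q[np.isfinite(q[:,0])]
    return q[(np.hypot(q[:,0]-c[0],q[:,1]-c[1])<r)&(q[:,2]>z0)&(q[:,2]<z1)]
def bend_sdf(p,q,h=0.):
    c,s=np.cos(p[2]),np.sin(p[2]); x=(q[:,0]-p[0])*c+(q[:,1]-p[1])*s; y=-(q[:,0]-p[0])*s+(q[:,1]-p[1])*c; z=q[:,2]-20-h
    def cyl(a,b,z,a0,a1,r): # along a
        d1=np.hypot(b,z)-r; d2=np.maximum(a0-a,a-a1)
        return np.minimum(np.maximum(d1,d2),0)+np.hypot(np.maximum(d1,0),np.maximum(d2,0))
    return np.min([cyl(x,y,z,0,110,16),cyl(y,x,z,0,70,16),cyl(x,y,z,88,110,20),cyl(y,x,z,48,70,20),cyl(z,x,y,-20,20,20)],0)
def fit_bend(q,g,h=0.):
    r=least_squares(lambda p:bend_sdf(p,q,h),g,x_scale=[10,10,.1],loss="soft_l1",f_scale=2); return r.x,np.median(np.abs(bend_sdf(r.x,q,h)))
def fit_circ(q,g,rad):
    r=least_squares(lambda p:np.hypot(q[:,0]-p[0],q[:,1]-p[1])-rad,g,loss="soft_l1",f_scale=2); return r.x,np.median(np.abs(r.fun))
def fit_rect(q,g,hx,hy):
    def f(p):
        c,s=np.cos(p[2]),np.sin(p[2]); x=(q[:,0]-p[0])*c+(q[:,1]-p[1])*s; y=-(q[:,0]-p[0])*s+(q[:,1]-p[1])*c
        dx=np.abs(x)-hx; dy=np.abs(y)-hy
        return np.where((dx<0)&(dy<0),np.maximum(dx,dy),np.hypot(np.maximum(dx,0),np.maximum(dy,0)))
    r=least_squares(f,g,x_scale=[10,10,.1],loss="soft_l1",f_scale=2); return r.x,np.median(np.abs(r.fun))
def wrapd(p): return (p[0].round(4).tolist(),round(float(p[1]),2))
E
python3 - <<'E'
from m import *
for n in("scene","top"):
    f=np.load(f"/tmp/{n}.npz"); p,D=f["p"],f["D"]; P=cloud(n,D); print(n)
    print("bend",wrapd(fit_bend(crop(P,(625,-215),110,12,45),[650,-190,-2.3])))
    print("waste",wrapd(fit_circ(crop(P,(408,-246),45,22,66),[408,-246],20)))
    q=crop(P,(510,290),190,38,50); b=cv2.minAreaRect(q[:,:2].astype(np.float32)); print("tray mar",b)
    # rim points only: drop carton by radius from carton centre
    q=q[np.hypot(q[:,0]-565,q[:,1]-235)>0]
    print("tray",wrapd(fit_rect(q,[510,293,-0.17],95.5,145.5)))
    g=cv2.cvtColor(p,cv2.COLOR_RGB2GRAY).astype(float); bg=cv2.medianBlur(p,31); bg=cv2.cvtColor(bg,cv2.COLOR_RGB2GRAY).astype(float)
    v,u=np.nonzero(g<0.6*bg); W=at_z(n,np.c_[u,v],0); 
    zz=P[v,u,2]; ok=(np.abs(zz)<5)&(W[:,0]>380)&(W[:,0]<700)&(W[:,1]>-80)&(W[:,1]<170); W=W[ok]
    print("bay n",len(W),W.min(0),W.max(0),wrapd(fit_rect(W,[530,130,0.0],119,169)))
    pts=[(226,158),(483,142),(495,323)] if n=="top" else [(337,129),(344,289),(629,277)]
    sc,o=(800/330,(100,110)) if n=="top" else (2,(90,120))
    print(at_z(n,np.array(pts)/sc+o,0).round(1).tolist())
    c=crop(P,(567,235),75,43,60); 
    m=spotter.regions_of  # unused
    print("bench z",np.nanmedian(crop(P,(520,0),40,-20,20)[:,2]))
E
```

```text
scene
bend ([629.3417, -187.7139, -2.4149], 0.88)
waste ([401.5632, -250.6022], 0.82)
tray mar ((516.8939819335938, 275.7227478027344), (300.4953308105469, 206.0027618408203), 77.65584564208984)
tray ([514.9963, 275.0817, -0.2306], 5.09)
bay n 525 [ 3.96046502e+02 -7.88308768e+01 -1.13686838e-13] [6.73647335e+02 1.69907939e+02 1.13686838e-13] ([545.6614, 85.4058, 0.0436], 2.07)
[[435.3, -97.5, 0.0], [674.8, -85.8, 0.0], [660.0, 252.0, 0.0]]
bench z 0.40528903121496507
top
bend ([629.213, -187.2095, -2.421], 1.32)
waste ([400.1964, -250.0288], 0.56)
tray mar ((516.5709228515625, 274.4014892578125), (303.8220520019531, 200.52174377441406), 77.86576843261719)
tray ([511.4724, 274.6092, -0.235], 5.54)
bay n 273 [386.47636555 -79.1771198    0.        ] [674.24100184 168.02184562   0.        ] ([550.6874, -10.2056, 0.0436], 1.6)
[[657.5, 247.2, 0.0], [671.8, -92.1, 0.0], [433.3, -101.7, 0.0]]
bench z -0.8716352622832858
```

```bash
cat > mv.py <<'E'
import sys; from h import *
from scipy.spatial.transform import Rotation as Ro
def go(*wps):
    s=readout.sense(); w,x,y,z=s["ee_rot"]; R=Ro.from_quat([x,y,z,w]).as_matrix(); psi=np.arctan2(R[1,0],R[0,0])
    print("t",round(s["time_s"],2),"at",s["eef_pos"].round(1),"psi",psi.round(4),"F",s["force"].round(1),"g",round(s["grip_width"],3),"q6",s["joints"][5].round(2))
    for p in wps:
        d=R.T@(np.array(p[:3])-s["eef_pos"])/10; t=-np.degrees((p[3]-psi+np.pi)%(2*np.pi)-np.pi)
        print("->",p,"shift cm",d.round(2),"twist",round(t,2))
if __name__=="__main__": go(*[tuple(map(float,a.split(","))) for a in sys.argv[1:]])
E
python3 mv.py 525,124,200,-.214 525,124,100,-.214 ; python3 -c "
from h import *
print(at_z('top',np.array([(237,362),(170,480)])*330/800+[100,110],5))"
```

```text
t 0.9 at [ 161.  -499.7  231.3] psi 0.3118 F [ 0.2 -0.6  0.2] g 0.999 q6 -0.22
-> (525.0, 124.0, 200.0, -0.214) shift cm [ 53.77 -48.2    3.13] twist 30.12
-> (525.0, 124.0, 100.0, -0.214) shift cm [ 53.77 -48.2   13.13] twist 30.12
[[390.4681896  232.23501565   5.        ]
 [242.64299667 318.37263609   5.        ]]
```

>>> {"method": "step_arm", "body": {"plan": "53.8 -48.2 3.1 30.1 50;53.8 -48.2 3.1 30.1 50;53.8 -48.2 3.1 30.1 50;53.8 -48.2 3.1 30.1 50;53.8 -48.2 3.1 30.1 50;53.8 -48.2 3.1 30.1 50;53.8 -48.2 3.1 30.1 50;53.8 -48.2 3.1 30.1 50;53.8 -48.2 3.1 30.1 50;53.8 -48.2 3.1 30.1 50", "grip_force": 60}}

```text
time_s: 1.9
eef_pos: [412.4, -68.5, 210.2]
ee_rot: [0.0, 0.994, -0.107, 0.0]
force: [1.0, -2.0, -0.2]
grip_width: 0.501
```

```bash
python3 mv.py 525,124,100,-.214
```

```text
t 1.9 at [412.4 -68.5 210.2] psi -0.2136 F [ 1.  -2.  -0.2] g 0.501 q6 1.34
-> (525.0, 124.0, 100.0, -0.214) shift cm [  6.91 -21.2   11.02] twist 0.02
```

>>> {"method": "step_arm", "body": {"plan": "6.9 -21.2 11 0 50;6.9 -21.2 11 0 50;6.9 -21.2 11 0 50;6.9 -21.2 11 0 50;6.9 -21.2 11 0 50;6.9 -21.2 11 0 50;6.9 -21.2 11 0 50;6.9 -21.2 11 0 50"}}

```text
time_s: 2.7
eef_pos: [524.1, 121.3, 100.7]
ee_rot: [0.0, 0.994, -0.107, 0.0]
force: [0.8, -1.1, 0.8]
grip_width: 0.497
```

Run:
```python
from m import *
from mv import go
go((525,124,80,-.214),(525,124,15,-.214))
p,D=cams.capture("scene"); cv2.imwrite("pics/v3.png",cv2.resize(p[130:290,290:490],(800,640))[:600,:,::-1])
```

```text
t 2.7 at [524.1 121.3 100.7] psi -0.2143 F [ 0.8 -1.1  0.8] g 0.497 q6 1.79
-> (525, 124, 80, -0.214) shift cm [ 0.03 -0.29  2.07] twist -0.02
-> (525, 124, 15, -0.214) shift cm [ 0.02 -0.29  8.57] twist -0.02
```

View pics/v3.png

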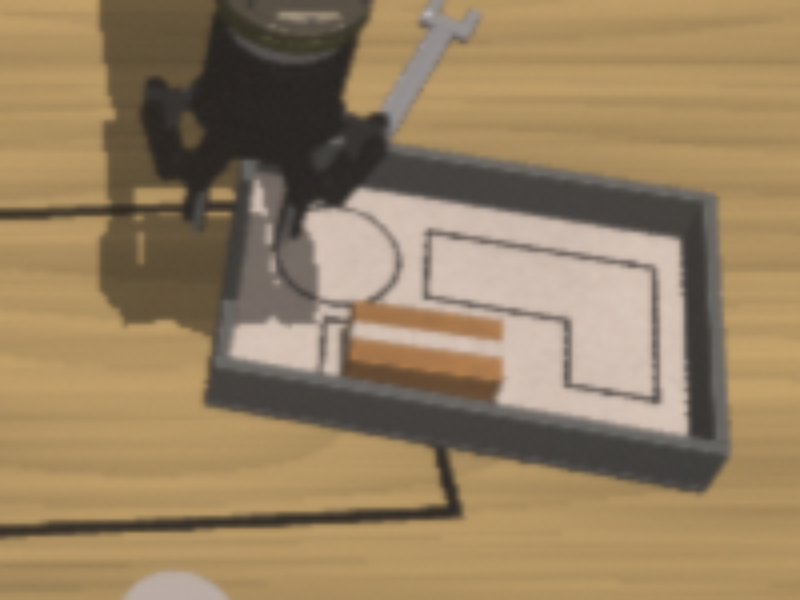

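The picture shows the fingers straddling the -y wall at about (190–300,220) in the crop. The carton lies in its outline, slightly toward +y.

>>> {"method": "step_arm", "body": {"plan": "0 -0.3 2.5 0 50;0 -0.3 5 0 50;0 -0.3 7 0 50;0 -0.3 8.4 0 50;0 -0.3 8.4 0 50;0 -0.3 8.4 0 30;0 -0.3 8.4 0 0;0 -0.3 8.4 0 0;0 -0.3 8.4 0 0;0 -0.3 8.4 0 0"}}

```text
time_s: 3.75
eef_pos: [525.5, 124.8, 17.3]
ee_rot: [0.0, 0.994, -0.107, 0.001]
force: [-1.2, -1.9, 6.5]
grip_width: 0.095
```

```bash
python3 mv.py 593.4,-68.6,16,.044
```

```text
t 3.75 at [525.5 124.8  17.3] psi -0.2134 F [-1.2 -1.9  6.5] g 0.095 q6 1.8
-> (593.4, -68.6, 16.0, 0.044) shift cm [10.74 17.47  0.15] twist -14.75
```

>>> {"method": "step_arm", "body": {"plan": "0.1 0.17 0 0 0;0.31 0.51 0 0 0;0.63 1.02 0 0 0;1.1 1.79 0 0 0;1.68 2.73 0 0 0;2.3 3.75 0 0 0;2.93 4.77 0 0 0;3.56 5.79 0 0 0;4.19 6.82 0 0 0;4.82 7.84 0 0 0"}}

```text
time_s: 4.75
eef_pos: [555.5, 39.4, 17.3]
ee_rot: [-0.001, 0.994, -0.106, 0.0]
force: [-3.0, 11.0, 7.8]
grip_width: 0.093
```

>>> {"method": "step_arm", "body": {"plan": "0.63 1.02 0 0 0;1.26 2.04 0 0 0;1.88 3.07 0 0 0;2.51 4.09 0 0 0;3.14 5.11 0 0 0;3.77 6.13 0 0 0;4.4 7.16 0 0 0;4.97 8.09 0 0 0;5.4 8.8 0 0 0;5.65 9.25 0 0 0"}}

```text
time_s: 5.75
eef_pos: [591.1, -63.0, 17.3]
ee_rot: [-0.001, 0.994, -0.106, 0.0]
force: [-3.1, 11.0, 9.9]
grip_width: 0.091
```

```bash
python3 mv.py 593.4,-68.6,16,.044
```

```text
t 5.75 at [591.1 -63.   17.3] psi -0.2132 F [-3.1 11.   9.9] g 0.091 q6 1.48
-> (593.4, -68.6, 16.0, 0.044) shift cm [0.34 0.5  0.13] twist -14.74
```

>>> {"method": "step_arm", "body": {"plan": "0.1 0.15 0 -0.5 0;0.2 0.25 0 -1.5 0;0.2 0.25 0 -3.2 0;0.2 0.25 0 -5 0;0.2 0.25 0 -7 0;0.2 0.25 0 -9 0;0.2 0.25 0 -11 0;0.2 0.25 0 -12.8 0;0.2 0.25 0 -14.2 0;0.2 0.25 0 -14.8 0"}}

```text
time_s: 6.75
eef_pos: [593.6, -67.3, 17.3]
ee_rot: [0.0, 1.0, 0.022, 0.002]
force: [4.7, 1.7, 6.0]
grip_width: 0.092
```

>>> {"method": "step_arm", "body": {"plan": "0 0 0 0 0;0 0 0 0 0;0 0 0 0 0"}}

```text
time_s: 7.05
eef_pos: [593.6, -67.3, 17.3]
ee_rot: [0.0, 1.0, 0.022, 0.002]
force: [3.7, 0.1, 6.0]
grip_width: 0.09
```

```bash
cat > tray.py <<'E'
from m import *
from mv import go
def tray(save=None):
    for n in("scene","top"):
        p,D=cams.capture(n); P=cloud(n,D); q=crop(P,(547,75),190,38,50)
        b=cv2.minAreaRect(q[:,:2].astype(np.float32)); print(n,np.round(b[0],1),np.round(b[1],1),round(b[2]%90,2))
        if save: cv2.imwrite(f"pics/{save}_{n}.png",p[:,:,::-1])
        np.savez(f"/tmp/{n}.npz",p=p,D=D)
E
python3 - <<'E'
from tray import *
go((593.4,-68.6,16,.044)); tray("r")
E
```

```text
t 7.05 at [593.6 -67.3  17.3] psi 0.0436 F [3.7 0.1 6. ] g 0.09 q6 1.22
-> (593.4, -68.6, 16, 0.044) shift cm [-0.03  0.13  0.13] twist -0.02
scene [550.9  71.9] [205.9 312.7] 1.16
top [592.2 119.5] [285.4 214.9] 1.06
```

>>> {"method": "step_arm", "body": {"plan": "0 0 0 0 25;0 0 0 0 40;0 0 0 0 40;0 0 -3 0 50;0 0 -7 0 60;0 0 -11 0 85;0 0 -14 0 85;0 0 -14 0 85"}}

```text
time_s: 7.95
eef_pos: [593.7, -67.6, 160.3]
ee_rot: [0.001, 1.0, 0.023, 0.003]
force: [-1.0, 1.2, 0.4]
grip_width: 0.847
```

```bash
python3 mv.py 588,-224,110,.7236
```

```text
t 7.95 at [593.7 -67.6 160.3] psi 0.0453 F [-1.   1.2  0.4] g 0.847 q6 1.22
-> (588.0, -224.0, 110.0, 0.7236) shift cm [-1.31 15.59  5.06] twist -38.86
```

>>> {"method": "step_arm", "body": {"plan": "-1.3 15.6 5 -38.9 85;-1.3 15.6 5 -38.9 85;-1.3 15.6 5 -38.9 85;-1.3 15.6 5 -38.9 85;-1.3 15.6 5 -38.9 85;-1.3 15.6 5 -38.9 85;-1.3 15.6 5 -38.9 85;-1.3 15.6 5 -38.9 85"}}

```text
time_s: 8.75
eef_pos: [586.2, -222.9, 105.8]
ee_rot: [-0.0, 0.935, 0.354, -0.0]
force: [-0.0, 0.5, 0.5]
grip_width: 0.85
```

Run:
```python
from tray import *
go((588,-224,5,.7236)); tray("s")
p=cv2.imread("pics/s_scene.png"); cv2.imwrite("pics/v4.png",cv2.resize(p[130:300,160:430],(800,504)))
```

```text
t 8.75 at [ 586.2 -222.9  105.8] psi 0.7228 F [-0.   0.5  0.5] g 0.85 q6 0.3
-> (588, -224, 5, 0.7236) shift cm [ 0.06  0.2  10.08] twist -0.05
scene [551.1  78.2] [204.1 300.7] 1.01
top [593.  78.] [285.7 297.5] 1.09
```

View pics/v4.png

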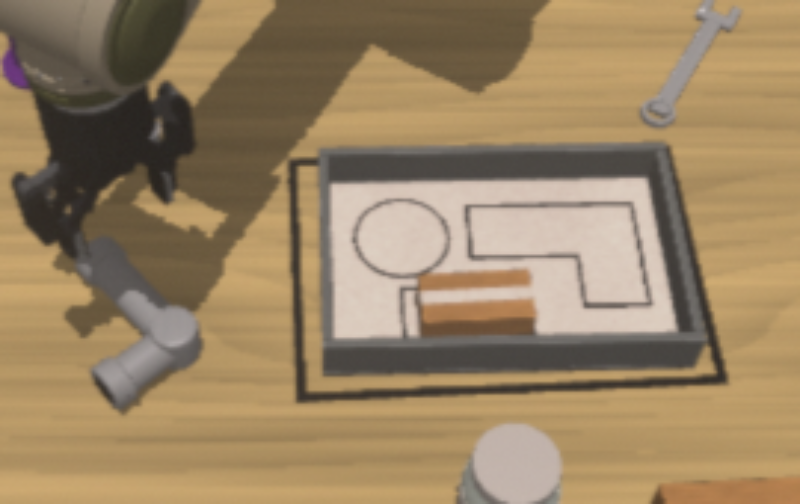

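The picture shows the tray squarely in the bay, the wrench and jar undisturbed, and the gripper above the bend's long leg.

>>> {"method": "step_arm", "body": {"plan": "0.1 0.2 3.5 0 85;0.1 0.2 7 0 85;0.1 0.2 9.3 0 85;0.1 0.2 9.9 0 85;0.1 0.2 9.9 0 85;0.1 0.2 9.9 0 30;0.1 0.2 9.9 0 20;0.1 0.2 9.9 0 20;0.1 0.2 9.9 0 20;0.1 0.2 9.9 0 20", "grip_force": 60}}

```text
time_s: 9.85
eef_pos: [588.9, -224.7, 8.5]
ee_rot: [0.001, 0.935, 0.354, 0.001]
force: [-0.2, 0.1, 6.8]
grip_width: 0.353
```

Run:
```python
from tray import *
go((588,-224,5,.7236))
# carton vs tray from scene and top
for n in("scene","top"):
    D=np.load(f"/tmp/{n}.npz")["D"]; P=cloud(n,D); q=crop(P,(603,49),62,40,55)
    T=np.array([549.5,78]); th=.018; c,s=np.cos(th),np.sin(th)
    l=(q[:,:2]-T)@np.array([[c,-s],[s,c]]); l=l[l[:,0]<85]
    b=cv2.minAreaRect(l.astype(np.float32)); print(n,"carton local",np.round(b[0],1),np.round(b[1],1),round(b[2],1))
    q=crop(P,(547,75),190,38,50); l=(q[:,:2]-T)@np.array([[c,-s],[s,c]]); print(np.percentile(l,[.5,99.5],axis=0).round(1).tolist())
```

```text
t 9.85 at [ 588.9 -224.7    8.5] psi 0.7239 F [-0.2  0.1  6.8] g 0.353 q6 0.3
-> (588, -224, 5, 0.7236) shift cm [-0.02 -0.12  0.35] twist 0.02
scene carton local [ 56.5 -26.2] [48.5 90.7] 1.9
[[-98.9, -149.6], [103.0, 149.1]]
top carton local [ 55.4 -26.8] [46.  87.2] 2.9
[[-99.0, -149.2], [184.9, 147.4]]
```

>>> {"method": "step_arm", "body": {"plan": "0 0 -2 0 20;0 0 -6 0 20;0 0 -10 0 20;0 0 -12 0 20;0 0 -12 0 20"}}

```text
time_s: 10.35
eef_pos: [589.3, -224.9, 130.1]
ee_rot: [0.002, 0.935, 0.354, 0.002]
force: [-0.1, -0.4, -3.2]
grip_width: 0.356
```

```bash
python3 mv.py 513.8,117.4,105,1.589
```

```text
t 10.35 at [ 589.3 -224.9  130.1] psi 0.7237 F [-0.1 -0.4 -3.2] g 0.356 q6 0.3
-> (513.8, 117.4, 105.0, 1.589) shift cm [ 17.   -30.67   2.38] twist -49.58
```

>>> {"method": "step_arm", "body": {"plan": "1 -1.8 0 -3 20;3 -5.4 0 -9 20;5 -9 0 -15 20;7 -12.6 0 -21 20;9 -16.2 0 -27 20;11 -19.8 0 -33 20;13 -23.4 0 -39 20;15 -27 1 -44 20;16.4 -29.6 2 -48 20;17 -30.7 2.4 -49.6 20"}}

```text
time_s: 11.35
eef_pos: [510.2, 120.5, 100.6]
ee_rot: [-0.002, 0.699, 0.715, -0.002]
force: [-0.2, -1.3, -4.4]
grip_width: 0.353
```

>>> {"method": "step_arm", "body": {"plan": "17 -30.7 2.4 -49.6 20"}}

```text
time_s: 11.45
eef_pos: [470.2, 141.2, 98.3]
ee_rot: [0.001, 0.645, 0.764, 0.0]
force: [-0.3, 1.1, -2.2]
grip_width: 0.35
```

The second call was meant to hold, but shifts are relative to each call's start, so it moved the arm on by one row. It's still at a safe hover height, so I'll correct it.

```bash
python3 mv.py 513.8,117.4,100,1.589
```

```text
t 11.45 at [470.2 141.2  98.3] psi 1.7401 F [-0.3  1.1 -2.2] g 0.35 q6 -0.12
-> (513.8, 117.4, 100.0, 1.589) shift cm [-3.09  3.9  -0.16] twist 8.66
```

>>> {"method": "step_arm", "body": {"plan": "-1 1.3 0 3 20;-2.4 3.1 0 6.8 20;-3.1 3.9 0 8.7 20;-3.1 3.9 0 8.7 20;-3.1 3.9 0 8.7 20"}}

```text
time_s: 11.95
eef_pos: [511.3, 117.4, 99.0]
ee_rot: [-0.001, 0.701, 0.713, -0.001]
force: [-0.1, -0.4, -2.1]
grip_width: 0.354
```

Run:
```python
from tray import *
go((513.8,117.4,100,1.589))
for n in("scene","top"):
    p,D=cams.capture(n); P=cloud(n,D); cv2.imwrite(f"pics/u_{n}.png",p[:,:,::-1])
    # refit tray (clip top of region)
    q=crop(P,(549,78),185,36,52); print(n,"tray",wrapd(fit_rect(q,[549.5,78,.018],100,150)),len(q))
    h=readout.sense()["eef_pos"][2]-8.5
    q=crop(P,(520,135),110,h+3,h+43); print(len(q),h)
    f=fit_bend(q,[513.8,172,-1.55],h); print(wrapd(f))
    x,y,a=f[0]; print("long end",(x+110*np.cos(a),y+110*np.sin(a)),"short",(x-70*np.sin(a),y+70*np.cos(a)))
p=cv2.imread("pics/u_scene.png"); cv2.imwrite("pics/v5.png",cv2.resize(p[130:300,230:430],(800,680))[:600])
```

```text
t 11.95 at [511.3 117.4  99. ] psi 1.5877 F [-0.1 -0.4 -2.1] g 0.354 q6 -0.01
-> (513.8, 117.4, 100, 1.589) shift cm [-0.01  0.25 -0.1 ] twist -0.07
scene tray ([543.9961, 76.1684, 0.0162], 8.08) 2194
1013 90.63127288586261
([509.574, 172.9092, -1.5462], 0.9)
long end (np.float64(512.2823501639517), np.float64(62.942501913160214)) short (np.float64(579.5528014846611), np.float64(174.63263746284994))
top tray ([534.9069, 82.2562, -0.0441], 14.34) 1107
25 90.78352451150207
([503.936, 174.1774, -1.507], 0.77)
long end (np.float64(510.9536395490479), np.float64(64.4014794153228)) short (np.float64(573.7933617145707), np.float64(178.64319385518885))
```

View pics/v5.png

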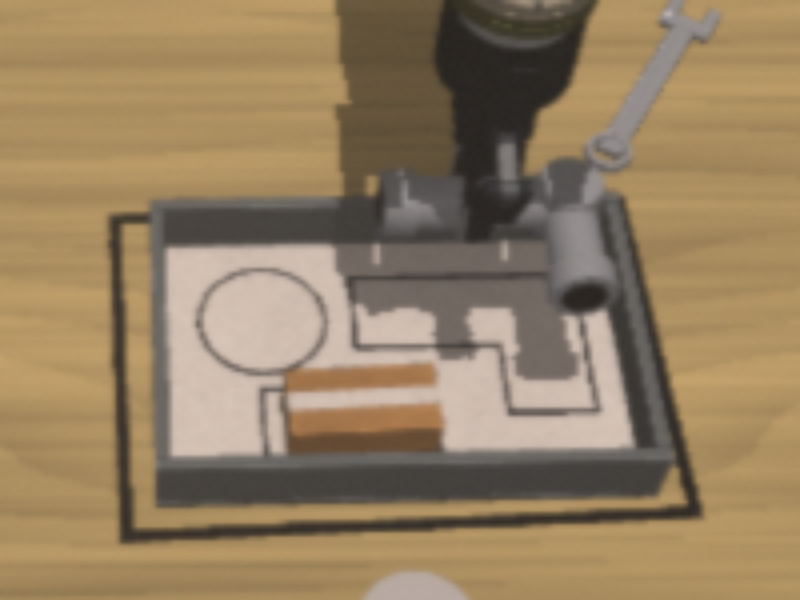

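The picture shows the bend held in the right orientation above its outline, with the marks visible below. The fit puts its corner within about 3 mm of where it should be.

>>> {"method": "step_arm", "body": {"plan": "0 0.3 2 0 20;0 0.3 4.5 0 20;0 0.3 6 0 20;0 0.3 7 0 20;0 0.3 7.6 0 20;0 0.3 8 0 20;0 0.3 8.2 0 20;0 0.3 8.3 0 20"}}

```text
time_s: 12.85
eef_pos: [515.2, 117.7, 16.9]
ee_rot: [0.0, 0.701, 0.713, 0.0]
force: [-0.4, 0.2, -3.4]
grip_width: 0.351
```

>>> {"method": "step_arm", "body": {"plan": "0 0 0.1 0 20;0 0 0.2 0 20;0 0 0.2 0 20"}}

```text
time_s: 13.15
eef_pos: [515.2, 117.6, 14.8]
ee_rot: [0.0, 0.701, 0.713, 0.0]
force: [1.1, -0.3, -2.3]
grip_width: 0.351
```

>>> {"method": "step_arm", "body": {"plan": "0 0 0.05 0 20;0 0 0.1 0 20;0 0 0.1 0 20"}}

```text
time_s: 13.45
eef_pos: [515.2, 117.6, 14.5]
ee_rot: [0.0, 0.701, 0.713, 0.0]
force: [-4.0, -1.0, 7.6]
grip_width: 0.35
```

Contact shows in the force reading, so I'll release and retract.

>>> {"method": "step_arm", "body": {"plan": "0 0 0 0 45;0 0 0 0 50;0 0 0 0 50;0 0 -2 0 50;0 0 -6 0 50;0 0 -10 0 50;0 0 -13 0 50;0 0 -13 0 85"}}

```text
time_s: 14.25
eef_pos: [516.8, 117.8, 147.5]
ee_rot: [0.003, 0.701, 0.713, 0.003]
force: [-0.1, -0.5, -0.8]
grip_width: 0.656
```

```bash
python3 mv.py 401,-250.3,190,0.3 401,-250.3,190,.05
```

```text
t 14.25 at [516.8 117.8 147.5] psi 1.5876 F [-0.1 -0.5 -0.8] g 0.656 q6 -0.01
-> (401.0, -250.3, 190.0, 0.3) shift cm [-36.61 -12.17  -4.34] twist 73.78
-> (401.0, -250.3, 190.0, 0.05) shift cm [-36.61 -12.17  -4.34] twist 88.1
```

>>> {"method": "step_arm", "body": {"plan": "-36.6 -12.2 -4.3 89.8 85;-36.6 -12.2 -4.3 89.8 85;-36.6 -12.2 -4.3 89.8 85;-36.6 -12.2 -4.3 89.8 85;-36.6 -12.2 -4.3 89.8 85;-36.6 -12.2 -4.3 89.8 85;-36.6 -12.2 -4.3 89.8 85;-36.6 -12.2 -4.3 89.8 85;-36.6 -12.2 -4.3 89.8 85;-36.6 -12.2 -4.3 89.8 85"}}

```text
time_s: 15.25
eef_pos: [398.5, -251.2, 185.7]
ee_rot: [-0.0, 0.999, 0.04, -0.0]
force: [0.5, -0.3, 0.2]
grip_width: 0.847
```

```bash
python3 mv.py 401,-250.3,110,.018
```

```text
t 15.25 at [ 398.5 -251.2  185.7] psi 0.079 F [ 0.5 -0.3  0.2] g 0.847 q6 0.68
-> (401.0, -250.3, 110.0, 0.018) shift cm [ 0.27 -0.06  7.57] twist 3.5
```

>>> {"method": "step_arm", "body": {"plan": "0.2 0 4 3.5 85;0.2 0 7.5 3.5 85;0.2 0 7.5 3.5 85;0.2 0 7.5 3.5 85"}}

```text
time_s: 15.65
eef_pos: [401.2, -250.2, 111.9]
ee_rot: [-0.0, 1.0, 0.013, -0.0]
force: [0.5, -0.4, 0.7]
grip_width: 0.847
```

Run:
```python
from tray import *
go((401,-250.3,29,.018)); tray("w")
for n in("scene","top"):
    D=np.load(f"/tmp/{n}.npz")["D"]; P=cloud(n,D)
    q=crop(P,(530,130),110,20,45+6); q=q[(q[:,1]<200)&(q[:,0]>470)&(q[:,0]<600)&((q[:,0]<570)|(q[:,1]>120))]
    x,y,a=fit_bend(q,[513,172,-1.55],6.)[0]; print("bend",x,y,a,"long",(x+110*np.cos(a),y+110*np.sin(a)),"short",(x-70*np.sin(a),y+70*np.cos(a)))
    print("waste",wrapd(fit_circ(crop(P,(401,-250),45,22,66),[401,-250],20)))
p=cv2.imread("pics/w_scene.png"); cv2.imwrite("pics/v6.png",cv2.resize(p[110:290,150:430],(800,514)))
```

```text
t 15.65 at [ 401.2 -250.2  111.9] psi 0.0267 F [ 0.5 -0.4  0.7] g 0.847 q6 0.74
-> (401, -250.3, 29, 0.018) shift cm [-0.01  0.02  8.29] twist 0.5
scene [551.7  78.1] [204.1 300.4] 0.94
top [593.3  78.2] [286.2 297.9] 1.07
bend 513.0105332318085 173.13790380173052 -1.5504989182119961 long (np.float64(515.2430948716507), np.float64(63.16056218754025)) short (np.float64(582.9961142590205), np.float64(174.55862484526648))
waste ([401.5341, -250.7185], 0.68)
bend 513.5464900580077 171.91829265702623 -1.5669212742936047 long (np.float64(513.9727447663722), np.float64(61.9191185377466)) short (np.float64(583.5459644975493), np.float64(172.1895456532582))
waste ([401.0, -250.0], nan)
  return _methods._mean(a, axis=axis, dtype=dtype,
  ret = ret.dtype.type(ret / rcount)
```

View pics/v6.png

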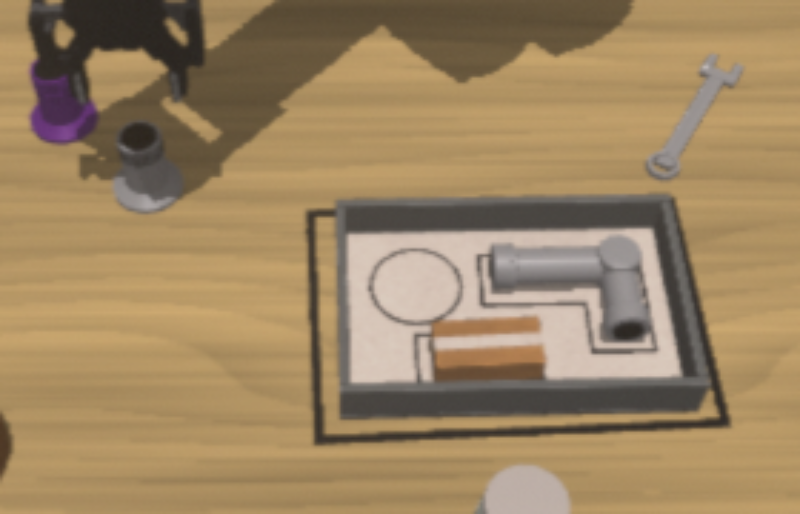

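The picture shows the bend flat inside its outline and the gripper above the grey waste. The purple one is clear of it at crop (62,105).

>>> {"method": "step_arm", "body": {"plan": "0 0 3 0 85;0 0 6 0 85;0 0 7.8 0 85;0 0 8.3 0 85;0 0 8.3 0 85;0 0 8.3 0 40;0 0 8.3 0 30;0 0 8.3 0 30;0 0 8.3 0 30;0 0 8.3 0 30", "grip_force": 50}}

```text
time_s: 16.75
eef_pos: [401.6, -250.8, 29.8]
ee_rot: [0.001, 1.0, 0.013, 0.001]
force: [-1.3, -0.2, 6.5]
grip_width: 0.458
```

>>> {"method": "step_arm", "body": {"plan": "0 0 -2 0 30;0 0 -6 0 30;0 0 -9 0 30;0 0 -10 0 30;0 0 -10 0 30"}}

```text
time_s: 17.25
eef_pos: [401.3, -250.4, 129.2]
ee_rot: [0.001, 1.0, 0.013, 0.001]
force: [0.6, -0.4, -4.2]
grip_width: 0.451
```

```bash
python3 mv.py 521.4,-2.5,129,.018
```

```text
t 17.25 at [ 401.3 -250.4  129.2] psi 0.0264 F [ 0.6 -0.4 -4.2] g 0.451 q6 0.74
-> (521.4, -2.5, 129.0, 0.018) shift cm [ 12.66 -24.46   0.  ] twist 0.48
```

>>> {"method": "step_arm", "body": {"plan": "0.6 -1.2 0 0 30;1.9 -3.7 0 0 30;3.4 -6.6 0 0 30;5 -9.7 0 0 30;6.6 -12.8 0 0 30;8.2 -15.8 0 0 30;9.8 -18.9 0 0 30;11.2 -21.6 0 0 30;12.2 -23.6 0 0 30;12.7 -24.5 0 0 30"}}

```text
time_s: 18.25
eef_pos: [521.1, 0.6, 126.7]
ee_rot: [-0.001, 1.0, 0.014, -0.002]
force: [-0.0, -0.3, -3.3]
grip_width: 0.453
```

>>> {"method": "step_arm", "body": {"plan": "0 0 1 0 30;0 0 2 0 30;0 0 2 0 30"}}

```text
time_s: 18.55
eef_pos: [520.1, -2.5, 106.3]
ee_rot: [-0.0, 1.0, 0.013, -0.002]
force: [-0.2, 0.2, -2.6]
grip_width: 0.455
```

Run:
```python
from tray import *
go((521.4,-2.5,109,.018),(521.4,-2.5,37,.018)); tray("x")
h=readout.sense()["eef_pos"][2]-29.8
for n in("scene","top"):
    D=np.load(f"/tmp/{n}.npz")["D"]; P=cloud(n,D)
    q=crop(P,(521,-2),45,h+2,h+8); print("waste flange n",len(q),h,wrapd(fit_circ(q,[521,-2],32)) if len(q)>9 else 0)
    q=crop(P,(521,-2),45,h+16,h+30); print("tail",len(q),wrapd(fit_circ(q,[521,-2],20)) if len(q)>9 else 0)
```

```text
t 18.55 at [520.1  -2.5 106.3] psi 0.0253 F [-0.2  0.2 -2.6] g 0.455 q6 1.32
-> (521.4, -2.5, 109, 0.018) shift cm [ 0.13  0.   -0.27] twist 0.42
-> (521.4, -2.5, 37, 0.018) shift cm [0.16 0.01 6.93] twist 0.42
scene [551.9  77.7] [203.9 299.6] 1.05
top [593.3  78.1] [286.  297.6] 1.08
waste flange n 154 78.27756958154016 ([516.5107, -1.4832], 2.5)
tail 63 ([520.0905, -2.1119], 0.68)
waste flange n 1 78.27756958154016 0
tail 0 0
```

>>> {"method": "step_arm", "body": {"plan": "0.15 0 1.5 0.4 30;0.15 0 3.5 0.4 30;0.15 0 5 0.4 30;0.15 0 5.9 0.4 30;0.15 0 6.4 0.4 30;0.15 0 6.7 0.4 30;0.15 0 6.8 0.4 30;0.15 0 6.8 0.4 30"}}

```text
time_s: 19.45
eef_pos: [523.3, -1.9, 41.0]
ee_rot: [0.0, 1.0, 0.01, 0.0]
force: [-0.7, 0.4, -2.9]
grip_width: 0.456
```

>>> {"method": "step_arm", "body": {"plan": "0 0 0.1 0 30;0 0 0.2 0 30;0 0 0.2 0 30"}}

```text
time_s: 19.75
eef_pos: [523.1, -1.8, 38.6]
ee_rot: [0.0, 1.0, 0.01, 0.0]
force: [0.2, -0.2, -3.9]
grip_width: 0.454
```

>>> {"method": "step_arm", "body": {"plan": "-0.1 0 0.1 0 30;-0.1 0 0.2 0 30;-0.1 0 0.25 0 30;-0.1 0 0.3 0 30;-0.1 0 0.3 0 30"}}

```text
time_s: 20.25
eef_pos: [522.0, -1.8, 35.9]
ee_rot: [0.0, 1.0, 0.01, -0.0]
force: [-3.1, -0.3, 2.2]
grip_width: 0.457
```

Contact shows again (Fz up 6 N), so I'll release with a moderate opening, lift and move aside.

>>> {"method": "step_arm", "body": {"plan": "0 0 0 0 55;0 0 0 0 62;0 0 0 0 62;0 0 -2 0 62;0 0 -6 0 62;0 0 -11 0 62;-5 10 -16 0 62;-10 15 -16 0 62;-12 20 -16 0 62;-12 20 -16 0 62"}}

```text
time_s: 21.25
eef_pos: [424.6, -170.6, 190.8]
ee_rot: [0.0, 1.0, 0.01, 0.0]
force: [0.8, -0.5, 0.5]
grip_width: 0.621
```

Run:
```python
from tray import *
go(); tray("y")
for n in("scene","top"):
    D=np.load(f"/tmp/{n}.npz")["D"]; P=cloud(n,D)
    q=crop(P,(530,130),110,20,51); q=q[(q[:,1]<200)&(q[:,0]>470)&(q[:,0]<600)&((q[:,0]<570)|(q[:,1]>120))]
    x,y,a=fit_bend(q,[513,172,-1.55],6.)[0]; print("bend",x.round(1),y.round(1),a.round(3),"long",np.round((x+110*np.cos(a),y+110*np.sin(a)),1),"short",np.round((x-70*np.sin(a),y+70*np.cos(a)),1))
    q=crop(P,(521,-2),45,28,72); print("waste",len(q),wrapd(fit_circ(q,[521,-2],20)) if len(q)>9 else 0, q[:,2].max() if len(q) else 0)
    T=np.array([550,78]); th=.0175; c,s=np.cos(th),np.sin(th); M=lambda x,y:(T+[c*x-s*y,s*x+c*y]).round(1)
    q=crop(P,(603,49),62,40,55); l=(q[:,:2]-T)@np.array([[c,-s],[s,c]]); l=l[(l[:,0]<85)&(l[:,0]>15)]
    b=cv2.minAreaRect(l.astype(np.float32)); print("carton local",np.round(b[0],1),np.round(b[1],1),round(b[2],1))
    for o,g in(("nipple_center",(505,-417)),("tape",(690,-390)),("jar",(775,62)),("wrench",(313,278))):
        r=spotter.regions_of(n,o); 
        if r: print(o,r[0]["conf"],np.round(r[0]["extent"]))
print("marks L,S,W",M(-35,-15),M(35,95),M(-30,-80))
p=cv2.imread("pics/y_scene.png"); cv2.imwrite("pics/v7.png",cv2.resize(p[110:310,100:430],(800,485)))
```

```text
t 21.25 at [ 424.6 -170.6  190.8] psi 0.0201 F [ 0.8 -0.5  0.5] g 0.621 q6 0.91
scene [550.8  78.2] [205.2 301. ] 1.35
top [593.2  78.2] [285.9 298. ] 1.1
bend 513.2 173.3 -1.553 long [515.1  63.4] short [583.1 174.6]
waste 171 ([521.9166, -1.4195], 0.57) 71.73263396328605
carton local [ 56.6 -26.2] [49.4 90.4] 1.8
nipple_center 0.6 [131. 201.  28.  32.]
tape 0.86 [129. 264.  53.  48.]
jar 0.82 [332. 296.  36.  42.]
wrench 0.71 [330. 222. 150.  83.]
bend 512.7 171.1 -1.553 long [514.6  61.1] short [582.7 172.4]
waste 16 ([522.516, -1.5136], 1.67) 71.90851781046005
carton local [ 54.6 -26.8] [46.6 87. ] 3.1
nipple_center 0.69 [408. 220.  25.  32.]
tape 0.76 [394. 161.  41.  36.]
jar 0.81 [250. 138.  24.  30.]
wrench 0.58 [182. 286.  36.  48.]
marks L,S,W [515.3  62.4] [583.3 173.6] [521.4  -2.5]
```

View pics/v7.png

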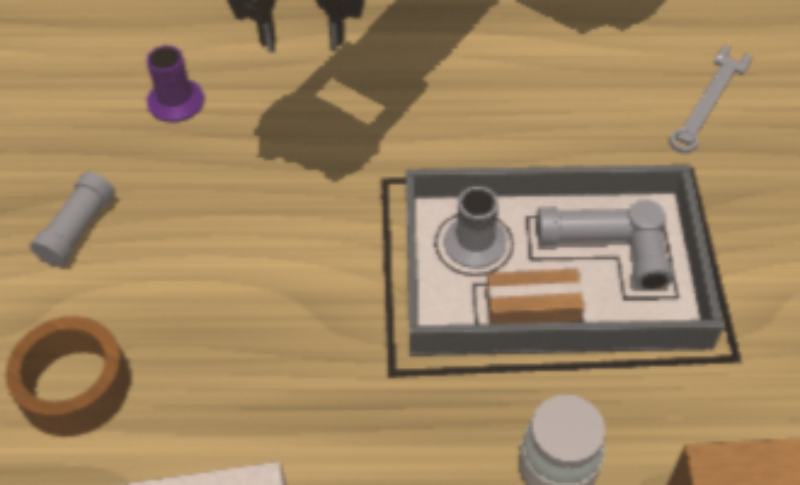

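Everything checks out: the tray is in the bay, the waste in its circle, the bend in its outline and the carton in its rectangle. The gripper is clear, so I'm handing in.

```bash
python3 -c "
from rig import *
print(workorder.finish_job())"
```

```text
the job is handed in; nothing more can be done
None
```

I slid the tray into the bay by pinching its -y wall, then set the bend and the grey waste down in their outlines. The job was handed in at about 21 s of the 72 s allowed. `finish_job()` gives no verdict, so these are my last camera checks:

| Item | Last measurement | Limit |
|---|---|---|
| Tray centre from bay centre | about 4 mm | 20 mm per axis |
| Tray angle to bay | about 0.02–0.03 rad | 0.15 rad |
| Bend ends from their marks | about 1–2 mm | 16 mm |
| Waste from circle centre | about 1–2 mm | 13 mm |
| Carton from rectangle centre | about 4–5 mm | 13 mm |
| Carton angle | 0.03–0.05 rad | 0.2 rad |

- **Contact forces:** force readings, taken at the end of each move, stayed below about 12 N, including at both set-downs.
- **Bystanders:** the straight pipe, tape roll and jar looked unmoved, in the picture and by the network. The purple look-alike is also still standing where it was.
- **Disagreements:** the top camera's automatic tray fit was off because the jar fell inside its search area, so I used the scene camera's fit. In the last scene picture the network's region for the wrench landed on the tray, but the picture and the top camera show the wrench in place.
- **Slip:** one hold command repeated its shift and carried the bend about 45 mm past its hover point. I corrected it in the air, and nothing was touched.

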